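# Screw home the loose cap of the tall screw jar beside an opened cassette deck

## Robot

A 7-joint arm with a two-finger parallel gripper is mounted at the origin on the work surface. World frame = base frame: x ahead of the robot, y to its left, z up, the work surface at z = 0. Lengths are in m, angles in rad, forces in N, time in s.
With the tool pointing down it reaches from about 0.4 to 0.85 m from the base axis. Payload 10.4 kg.
Tool frame: the origin (TCP) lies on the centre line of the jaws, within the pads' length; the fingertips stand 22 mm ahead of it and the grasp point (between the pads) lies 3 mm ahead of it; z points along the fingers, y is the direction in which the jaws open and shut (so a half turn about z gives the same grasp; the last joint's range is limited). The gripper opens to 85 mm and grips with 20 to 120 N. Pads are 22 mm wide; open, the fingers measure 114 mm over their backs; the gripper's body (76 mm by 85 mm) begins 54 mm behind the grasp point. The pads swing forward as they close: fully open they stand 13 mm farther back than shut.
Start: joints at [-1.181, 0.332, -0.065, 1.46, 0.022, 1.35, -0.088], TCP at [0.251, 0.573, 0.253] pointing down, gripper open.
Joint ranges: [-2.6, 2.6], [-0.5, 2.12], [-1.47, 1.34], [0.16, 2.42], [-1.27, 4.41], [0.06, 2.06], [-2.6, 2.6]. Speed limits (rad/s): [2.22, 2.22, 2.79, 2.79, 3.14, 3.14, 3.14].

## Interface

Orientations are given as a unit quaternion [x, y, z, w].
In Python, from workcell import manip gives the robot as it stands. The module is installed in compiled form; this text tells all that it offers.
- The arm moves only by the shell command python3 -m crank 'ROWS' [FORCE]. ROWS is JSON, a list of rows, each a list of 3 entries, a list of its own where there are three numbers: the opening, from -1 (shut) to 1 (fully open), then the shift along the tool's x, y, z normalised to -1 to 1, where 1 is 80 mm, then the turn, a rotation vector about the tool's x, y, z normalised to -1 to 1, where 1 is pi/4 rad. In form: [[jaw, [tx, ty, tz], [ax, ay, az]], ...]. A call has exactly 5 rows; each row shifts and turns the commanded pose from where the row before left it, along the tool's axes as they then stand; what a row does not reach is not made up. A row lasts 1/10 s, in which the tool goes at most 50 mm and 8.59 degrees, less where a joint would pass 70% of its speed; a pose out of reach is approached as far as the arm can. A call with a number of a shift or a turn outside -1 to 1 is refused whole. A call with a gripper value outside its range is refused whole. The fingers move at their own pace and stop on an object; FORCE is the grip in N (left out, the last holds). Time passes only in rows, so rows that do not move let the fingers close, or fill a call up. It gives the time, the measured TCP pose, the force and the opening at its end, in the units of the state.
- manip.get_obs(): the state, without advancing time (a new reading comes with each control period).
- manip.camera(name): name is "scene" or "top" or "wrist"; returns the picture (480x640x3 uint8, blue, green, red); there is no depth.
- manip.camera_info(name): a dict with "K" (3x3 intrinsics, pixels), "k1" (the pictures are not rectified: a ray, as slopes to the right and down, at radius r is drawn at 1 + k1 r^2 times it, then the intrinsics apply), "camera_from_world" (4x4, takes a point from world to camera coordinates); the wrist camera has in their place "mount" (4x4, takes a point from camera to tool coordinates, whose origin is the TCP and whose axes are the flange's). Camera axes: x right, y down, z forward; pixel columns grow to the right and rows downward; lengths in m; the calibration is good to about 2 mm. A picture is of the moment at which its call begins: read the wrist's pose just before it. camera_info takes no time and is no camera call.
- manip.hand_in(): hands the job in, once; it reports no verdict.
The state is a dict: "clock": time; "joint_pos": joint angles; "joint_velocities": joint speeds; "tau": joint torques, N m; "position": TCP position; "ee_rot": TCP orientation; "ft_force": force on the tool from outside, world axes, zero at the start; "torque": the same for the moment, N m; "grip_width": opening from 0.0 (shut) to 1.0 (fully open).
Only numpy, scipy, OpenCV 4.12 (cv2) and the standard library are available. Lean on these libraries where they do the work, as an engineer would, in place of code of your own. Each camera call takes 0.05 s, during which the arm holds its last target.

## Task

Three clear jars of small parts stand in the plywood caddy in front of the opened cassette deck. The tallest jar was left with its cap loose: screw that cap fully home, clockwise seen from above, and let go of it. The slim jar and the low wide pot are still in use, so leave their caps turned as they are.

Things in the scene. Friction and masses are not known exactly. Their poses are not given: they have to be found in the camera images.
- tall_cap (a joint): how far the tall jar's white screw cap is unscrewed, rad: 0 is home against a hard stop; it grows counter-clockwise seen from above, up to 1.6. Starts 0.7 to 1.2. The captive cap only turns about its upright axis, does not rise or lift off, and stays where left (friction 0.06 N m). The jar is fixed in the caddy and cannot turn. The rib on the cap stands over the small lug on the jar when home.
- tall_cap_grip (a point): point on the upright axis of the tall jar's cap, 10 mm below its flat top: grip it here from above by its sides. Round white cap, 44 mm in diameter, 26 mm high; on top a rib 4 mm high runs from the centre to the rim along the point's +x; z is up. Below the cap the jar is 36 mm in diameter. Jar with cap 130 mm high, on a 12 mm board; the three jars stand 120 mm apart in a row, in any order.
- slim_cap_rib (a point): outer end of the rib on top of the slim jar's cap, 11 mm from the cap's axis towards the point's +x, 2 mm above its flat top. The jar is 85 mm high with its cap; white cap 28 mm in diameter, 20 mm high, free to turn like the other. It is to stay as it is.
- pot_cap_rib (a point): outer end of the rib on top of the low wide pot's cap, 29 mm from the cap's axis towards the point's +x, 2 mm above its flat top. The pot is 60 mm high with its cap; white cap 64 mm in diameter, 20 mm high, free to turn like the other. It is to stay as it is.

How it is judged:
At the end, for the whole second after the job is handed in: The tall jar's cap is within 0.18 rad (10 degrees) of fully home and not turning, and the other two caps are turned no more than about 24 to 32 degrees from where they started (rib ends moved less than 6 mm on the slim jar, 12 mm on the pot) (value of joint tall_cap below 0.18 rad and not (velocity of joint tall_cap above 0.1 rad/s) and distance of slim_cap_rib from where it was at the start of the episode below 0.006 m and distance of pot_cap_rib from where it was at the start of the episode below 0.012 m); the robot touches nothing.
It also fails if it takes over 32 s, if anything falls off the work surface, if the arm or the gripper's body presses on something with over 40 N, if the wrist force passes 120 N, or if a joint passes its speed limit or range.

## Working session

There is one attempt and no reset: what is moved stays moved. The work goes in short steps, Python scripts to look and compute and a shell command to move; the robot and the scene stay as the last step left them, time stands still between calls to the robot, and variables do not carry over. Pictures are saved under pics/ and viewed, and the job is handed in when it is done.

```bash
mkdir -p pics; cat > h.py <<'E'
from workcell import manip
import numpy as np, cv2
from scipy.spatial.transform import Rotation as R
def ray(name,uv,obs=None):
    i=manip.camera_info(name);K=np.array(i["K"]);k=i["k1"]
    d=np.array([(uv[0]-K[0,2])/K[0,0],(uv[1]-K[1,2])/K[1,1]]);s=d.copy()
    for _ in range(30): s=d/(1+k*(s@s))
    v=np.array([s[0],s[1],1])
    if name=="wrist":
        M=np.array(i["mount"]);Rt=R.from_quat(obs["ee_rot"]).as_matrix()
        return Rt@M[:3,3]+np.array(obs["position"]),Rt@M[:3,:3]@v
    T=np.array(i["camera_from_world"]);return -T[:3,:3].T@T[:3,3],T[:3,:3].T@v
def plane(name,uv,z,obs=None):
    o,d=ray(name,uv,obs);return o+d*(z-o[2])/d[2]
E
python3 - <<'E'
from h import *
print(manip.get_obs())
for n in("scene","top","wrist"):
    cv2.imwrite(f"pics/{n}0.png",manip.camera(n)); print(n,manip.camera_info(n))
E
```

```text
{'clock': 0.0, 'joint_pos': array([-1.18058885,  0.33288162, -0.06470826,  1.46092604,  0.0215782 ,
        1.34989256, -0.08850407]), 'joint_velocities': array([ 0.00054677, -0.00015329,  0.00029663, -0.00029064,  0.00032116,
       -0.00174502, -0.00032786]), 'tau': array([ 1.16379790e-03, -6.25450444e+01,  4.99126862e-02, -3.91584742e+01,
        1.62856607e-02,  1.02962033e-02,  2.93685912e-05]), 'position': array([0.2505965 , 0.57219384, 0.25251713]), 'ee_rot': array([ 2.04931657e-01,  9.78776030e-01, -6.95450702e-04, -1.24825476e-04]), 'ft_force': array([-0.60540749,  0.45605251, -0.18547377]), 'torque': array([ 0.01251788,  0.0367076 , -0.01581851]), 'grip_width': 0.9951039327412037}
scene {'K': array([[437.91161072,   0.        , 320.04979342],
       [  0.        , 437.91161072, 239.73053366],
       [  0.        ,   0.        ,   1.        ]]), 'k1': -0.01244193409033798, 'camera_from_world': array([[ 0.32478429,  0.9457538 ,  0.00805664, -0.23167598],
       [ 0.73977361, -0.24872207, -0.62519784, -0.32019312],
       [-0.58927937,  0.20901453, -0.78042473,  1.08454028],
 
[... 368 characters left out ...]
4, -0.11260723,  0.58161336],
       [ 0.11226318, -0.03485181, -0.99306713,  0.71093402],
       [ 0.        ,  0.        ,  0.        ,  1.        ]])}
wrist {'K': array([[418.76169368,   0.        , 320.09968245],
       [  0.        , 418.76169368, 243.63478159],
       [  0.        ,   0.        ,   1.        ]]), 'k1': -0.014103912236082585, 'mount': array([[ 1.40733180e-03, -9.48609312e-01, -3.16446507e-01,
         8.23191453e-02],
       [ 9.99998806e-01,  1.53694863e-03, -1.60007027e-04,
         3.59460619e-04],
       [ 6.38146181e-04, -3.16445904e-01,  9.48610343e-01,
        -1.19821651e-01],
       [ 0.00000000e+00,  0.00000000e+00,  0.00000000e+00,
         1.00000000e+00]])}
```

View pics/scene0.png

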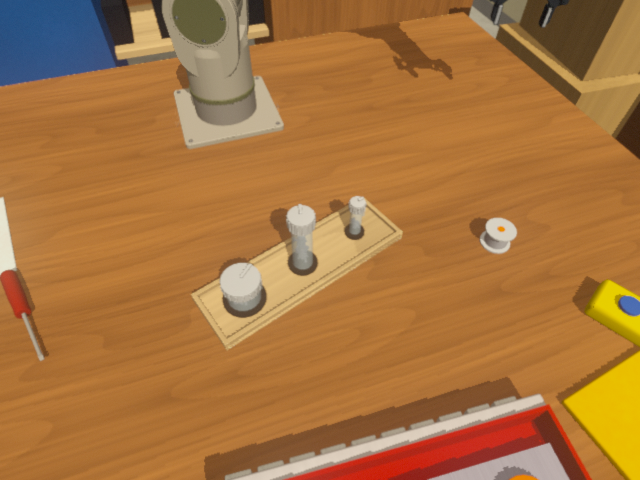

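View pics/top0.png

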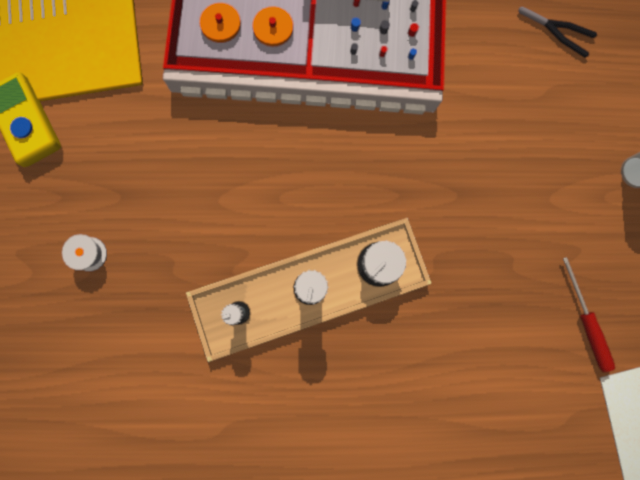

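View pics/wrist0.png

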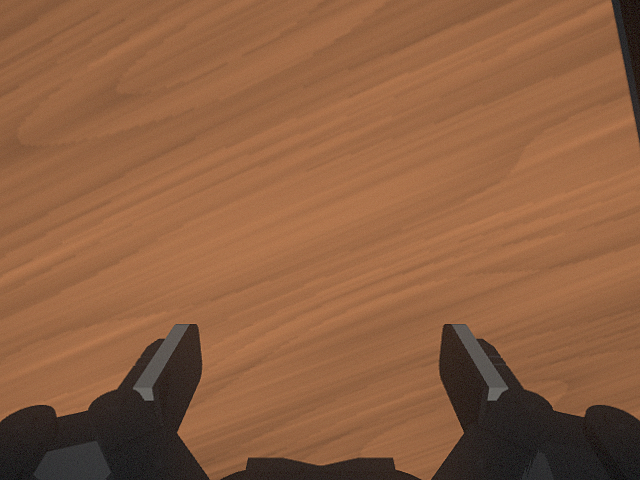

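The tall jar is the middle one: its cap is at about (311,287) in top and (301,222) in scene. The pot is at (382,264) and the slim jar at (235,314) in top. Next I'll locate the tall cap and zoom in.

```bash
python3 - <<'E'
from h import *
im=cv2.imread("pics/top0.png")
hsv=cv2.cvtColor(im,cv2.COLOR_BGR2HSV)
m=((hsv[...,1]<60)&(hsv[...,2]>120)).astype(np.uint8)*255
m[:220]=0
n,l,st,c=cv2.connectedComponentsWithStats(m)
for i in range(1,n):
    if st[i,4]>100: print(st[i],c[i])
i0=l[287,311]; cn=max(cv2.findContours((l==i0).astype(np.uint8),0,2)[0],key=cv2.contourArea)
(u,v),r=cv2.minEnclosingCircle(cn);print("circ",u,v,r)
P=plane("top",(u,v),.142);print(P, np.linalg.norm(plane("top",(u+r,v),.142)-P))
for s,sl in(("top",np.s_[215:370,180:440]),("scene",np.s_[190:340,180:410])):
    cv2.imwrite(f"pics/{s}z.png",cv2.resize(cv2.imread(f"pics/{s}0.png")[sl],None,fx=3,fy=3,interpolation=2))
def proj(name,p):
    i=manip.camera_info(name);T=np.array(i["camera_from_world"]);q=T[:3,:3]@p+T[:3,3];s=q[:2]/q[2];s=s*(1+i["k1"]*(s@s));return i["K"][:2,:2]@s+i["K"][:2,2]
print("scene reproj",proj("scene",P))
im=cv2.imread("pics/scene0.png");hsv=cv2.cvtColor(im,cv2.COLOR_BGR2HSV)
print("rot",R.from_quat(manip.get_obs()["ee_rot"]).as_matrix().round(3))
E
```

```text
[  62  235   44   35 1070] [ 82.78598131 252.16168224]
[ 364  241   42   42 1393] [384.37042355 261.55419957]
[564 258  23  55 122] [575.1557377  284.45901639]
[294 271  34  33 842] [310.68527316 286.52969121]
[222 304  20  21 325] [231.48923077 313.91692308]
[ 601  368   39  112 3052] [624.8568152  417.92136304]
circ 310.559326171875 286.71185302734375 16.647659301757812
[0.51138489 0.03519703 0.142     ] 0.022417336256643664
scene reproj [299.9800652  214.33840534]
rot [[-0.916  0.401 -0.   ]
 [ 0.401  0.916 -0.001]
 [-0.    -0.001 -1.   ]]
```

View pics/topz.png

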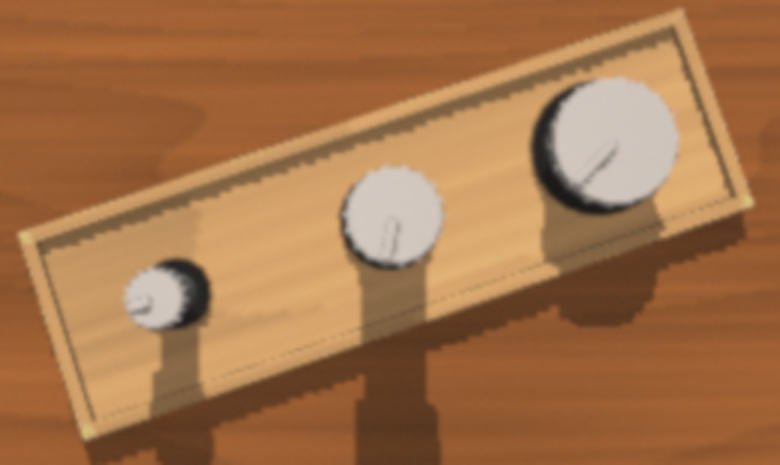

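View pics/scenez.png

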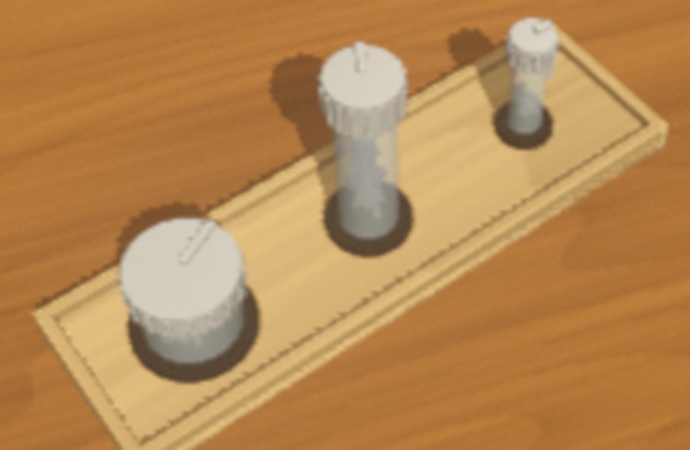

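```bash
python3 -m crank '[[1,[-0.37,-0.31,0],[0,0,0]],[1,[-0.37,-0.31,0],[0,0,0]],[1,[-0.37,-0.31,0],[0,0,0]],[1,[-0.37,-0.31,0],[0,0,0]],[1,[-0.37,-0.31,0],[0,0,0]]]'
```

```text
clock: 0.65
position: [0.337, 0.398, 0.2531]
ee_rot: [0.205, 0.979, -0.0, -0.0]
ft_force: [1.2, 0.6, -0.1]
grip_width: 1.001
```

```bash
python3 -m crank '[[1,[-0.38,-0.32,0],[0,0,0]],[1,[-0.38,-0.32,0],[0,0,0]],[1,[-0.38,-0.32,0],[0,0,0]],[1,[-0.38,-0.32,0],[0,0,0]],[1,[-0.38,-0.32,0],[0,0,0]]]'
python3 -m crank '[[1,[-0.38,-0.32,0],[0,0,0]],[1,[-0.38,-0.32,0],[0,0,0]],[1,[-0.38,-0.32,0],[0,0,0]],[1,[-0.38,-0.32,0],[0,0,0]],[1,[-0.3,-0.3,0],[0,0,0]]]'
python3 - <<'E'
from h import *
o=manip.get_obs();print(o["position"],o["joint_pos"].round(2));im=manip.camera("wrist");cv2.imwrite("pics/w1.png",im)
d=np.array([.5114,.0352,.135])-o["position"];print(R.from_quat(o["ee_rot"]).as_matrix().T@d/.08)
E
```

```text
clock: 1.15
position: [0.4248, 0.2197, 0.2533]
ee_rot: [0.205, 0.979, 0.0, -0.0]
ft_force: [0.5, 0.4, 0.2]
grip_width: 0.995
clock: 1.65
position: [0.5077, 0.045, 0.2532]
ee_rot: [0.205, 0.979, -0.0, 0.0]
ft_force: [1.1, 0.5, 0.7]
grip_width: 0.997
[0.50766424 0.04503068 0.25323404] [-0.56  0.07  0.4   1.78 -0.03  1.3   1.01]
[-0.09186203 -0.09360605  1.47795266]
```

View pics/w1.png

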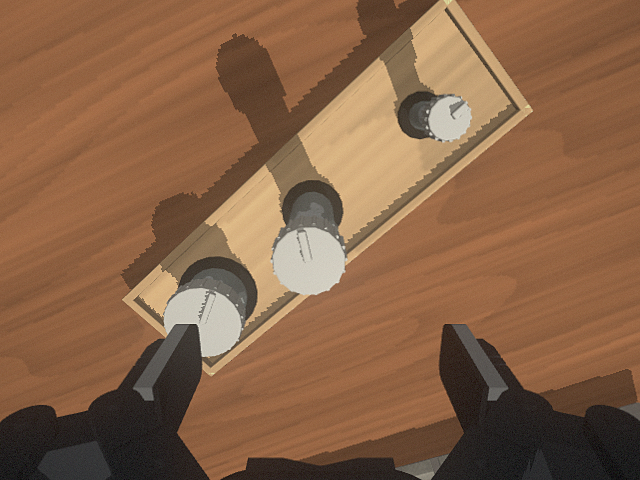

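Wrist view: tall cap centred near (309,260) with its rib pointing up. The pot is at (204,322) and the slim jar at (450,117). I'll refine the centre and the rib heading.

```bash
python3 - <<'E'
from h import *
o=manip.get_obs();im=cv2.imread("pics/w1.png")
hsv=cv2.cvtColor(im,cv2.COLOR_BGR2HSV)
m=((hsv[...,1]<40)&(hsv[...,2]>170)).astype(np.uint8)
n,l,st,c=cv2.connectedComponentsWithStats(m);i0=l[275,309];print(st[i0],c[i0])
cn=max(cv2.findContours((l==i0).astype(np.uint8),0,2)[0],key=cv2.contourArea)
(u,v),r=cv2.minEnclosingCircle(cn);e=cv2.fitEllipse(cv2.convexHull(cn));print(u,v,r,e)
P=plane("wrist",(u,v),.142,o);print("wrist centre",P)
T=plane("wrist",(299,231),.146,o);A=plane("wrist",(308,260),.146,o);d=T-A;print("rib heading",np.degrees(np.arctan2(d[1],d[0])),np.linalg.norm(d))
a,da=ray("top",(310.6,286.7));b,db=ray("scene",(301,215.3))
t=np.linalg.lstsq(np.c_[da,-db],b-a,rcond=None)[0];print("tri",a+da*t[0],b+db*t[1])
for p in(P,):
  d=np.array([p[0],p[1],.132])-o["position"];print(R.from_quat(o["ee_rot"]).as_matrix().T@d/.08)
cv2.imwrite("pics/w1z.png",cv2.resize(im[160:310,250:370],None,fx=4,fy=4))
E
```

```text
[ 271  228   76   67 3733] [308.67077418 261.19582106]
308.5 259.5 37.9803581237793 ((308.7317810058594, 261.0148620605469), (67.03440856933594, 75.2375717163086), 88.35513305664062)
wrist centre [0.51059263 0.03128877 0.142     ]
rib heading 171.74960168600725 0.01822704101044515
tri [0.51144478 0.03509267 0.13983798] [0.51190843 0.03663198 0.13981231]
[-0.05820604 -0.08116348  1.51718122]
```

View pics/w1z.png

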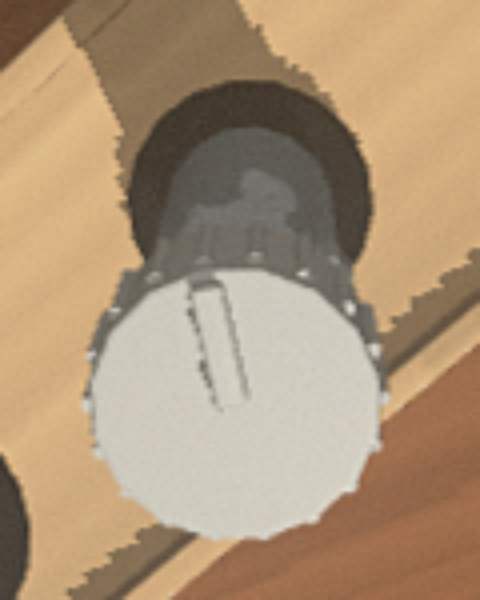

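```bash
python3 -m crank '[[1,[-0.05,-0.06,0.2],[0,0,0]],[1,[-0.045,-0.055,0.3],[0,0,0]],[1,[0,0,0.4],[0,0,0]],[1,[0,0,0.4],[0,0,0]],[1,[0,0,0.21],[0,0,0]]]' 25
python3 -m crank '[[0,[0,0,0],[0,0,0]],[0,[0,0,0],[0,0,0]],[-0.2,[0,0,0],[0,0,0]],[-0.2,[0,0,0],[0,0,0]],[-0.2,[0,0,0],[0,0,0]]]' 25
python3 - <<'E'
from h import *
o=manip.get_obs();print(o)
cv2.imwrite("pics/w2.png",manip.camera("wrist"))
E
```

```text
clock: 2.2
position: [0.5089, 0.0357, 0.1299]
ee_rot: [0.205, 0.979, -0.001, -0.001]
ft_force: [0.3, -0.2, 0.4]
grip_width: 1.0
clock: 2.7
position: [0.5111, 0.0358, 0.1339]
ee_rot: [0.205, 0.979, 0.001, 0.001]
ft_force: [-2.4, -0.8, 8.2]
grip_width: 0.509
{'clock': 2.7, 'joint_pos': array([-0.52942503,  0.19162887,  0.40994421,  1.92080174, -0.08860313,
        1.04421474,  1.07622606]), 'joint_velocities': array([-0.00116033, -0.00037   ,  0.00186026,  0.00268595,  0.00072644,
        0.0004141 ,  0.00175178]), 'tau': array([-3.85467522e-02, -4.09458947e+01,  3.09269138e+00, -3.27989602e+01,
       -2.47460604e-02, -6.28494546e-01, -8.18403350e-03]), 'position': array([0.51113449, 0.03581652, 0.13389578]), 'ee_rot': array([2.04951872e-01, 9.78771396e-01, 6.37451296e-04, 9.37044088e-04]), 'ft_force': array([-2.38755828, -0.8270773 ,  8.24385724]), 'torque': array([-0.1191829 ,  0.3780354 ,  0.00612261]), 'grip_width': 0.5086802505250966}
```

View pics/w2.png

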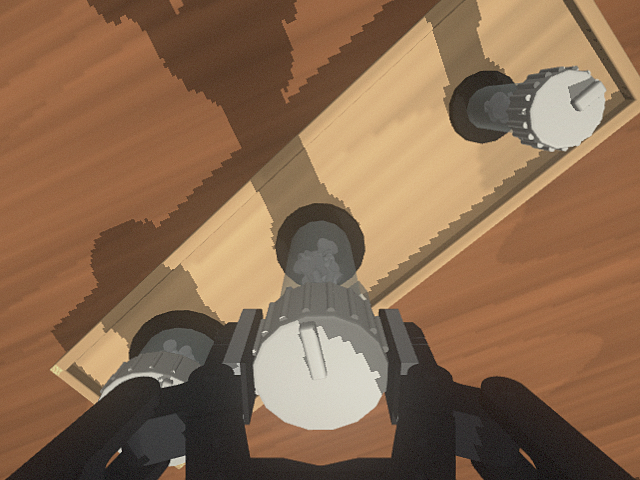

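The jaws hold the cap by its sides (opening 43 mm) at its measured centre, with low forces. Now I'll turn clockwise (+z tool).

```bash
python3 -m crank '[[-0.2,[0,0,0],[0,0,0]],[-0.2,[0,0,0],[0,0,0.1]],[-0.2,[0,0,0],[0,0,0.15]],[-0.2,[0,0,0],[0,0,0.15]],[-0.2,[0,0,0],[0,0,0.15]]]' 40
python3 - <<'E'
from h import *
o=manip.get_obs();print(o["torque"],o["joint_pos"][6],o["position"],o["ft_force"],np.degrees(R.from_quat(o["ee_rot"]).as_euler('ZYX')))
cv2.imwrite("pics/w3.png",manip.camera("wrist")[180:])
E
```

```text
clock: 3.25
position: [0.5113, 0.036, 0.134]
ee_rot: [0.412, 0.911, 0.001, 0.001]
ft_force: [-0.9, 0.9, 6.5]
grip_width: 0.502
[0.07766248 0.29295726 0.15088201] 0.6494752121553107 [0.51126598 0.03602621 0.1339611 ] [-0.88601614  0.86601709  6.5348523 ] [1.31337442e+02 4.24378607e-02 1.79854722e+02]
```

View pics/w3.png

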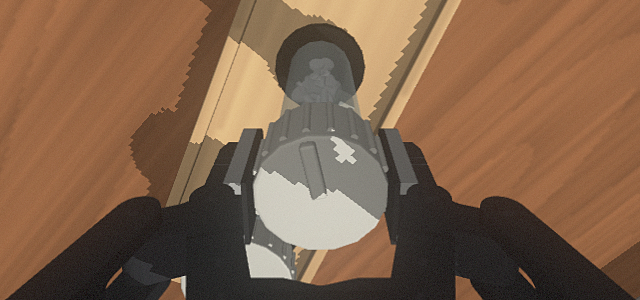

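The rib kept its place between the pads at about (312,170 in the crop), so the cap turned with the jaws by 25°. I'll keep turning until the moment jumps at the stop.

```bash
python3 -m crank '[[-0.2,[0,0,0],[0,0,0.12]],[-0.2,[0,0,0],[0,0,0.12]],[-0.2,[0,0,0],[0,0,0.1]],[-0.2,[0,0,0],[0,0,0.1]],[-0.2,[0,0,0],[0,0,0]]]'
python3 - <<'E'
from h import *
o=manip.get_obs();print(o["torque"],o["joint_pos"][6],o["position"],o["ft_force"],np.degrees(R.from_quat(o["ee_rot"]).as_euler('ZYX')))
E
python3 -m crank '[[-0.2,[0,0,0],[0,0,0.1]],[-0.2,[0,0,0],[0,0,0.1]],[-0.2,[0,0,0],[0,0,0.05]],[-0.2,[0,0,0],[0,0,0.05]],[-0.2,[0,0,0],[0,0,0]]]'
python3 - <<'E'
from h import *
o=manip.get_obs();print(o["torque"],o["joint_pos"][6],o["position"],o["ft_force"],np.degrees(R.from_quat(o["ee_rot"]).as_euler('ZYX')))
cv2.imwrite("pics/w4.png",manip.camera("wrist")[180:])
E
```

```text
clock: 3.8
position: [0.5114, 0.0361, 0.134]
ee_rot: [0.562, 0.827, 0.001, 0.001]
ft_force: [-0.6, 1.0, 6.0]
grip_width: 0.504
[ 0.08401132  0.17773441 -0.04907951] 0.31416223093068124 [0.51138337 0.03612642 0.13396778] [-0.57806954  0.994059    5.95924813] [ 1.11649121e+02 -9.03479416e-03  1.79834065e+02]
clock: 4.3
position: [0.5115, 0.0362, 0.134]
ee_rot: [0.655, 0.756, 0.001, 0.001]
ft_force: [-0.2, 0.3, 5.2]
grip_width: 0.503
[ 0.14657938  0.02020618 -0.0310642 ] 0.08598807292623131 [0.51151878 0.03617549 0.13397248] [-0.24461942  0.32482852  5.1798226 ] [ 9.82323840e+01 -4.80232562e-02  1.79824251e+02]
```

View pics/w4.png

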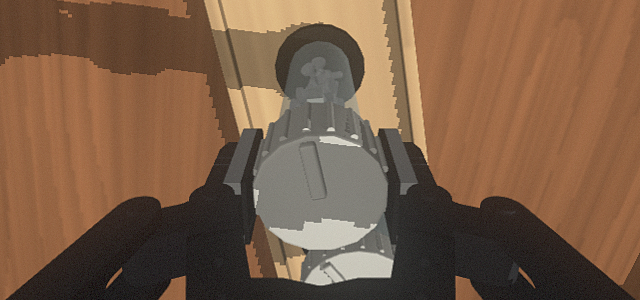

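```bash
python3 -m crank '[[-0.2,[0,0,0],[0,0,0.08]],[-0.2,[0,0,0],[0,0,0.08]],[-0.2,[0,0,0],[0,0,0.05]],[-0.2,[0,0,0],[0,0,0]],[-0.2,[0,0,0],[0,0,0]]]'
python3 - <<'E'
from h import *
o=manip.get_obs();print(o["torque"],o["joint_pos"][6],o["position"],o["ft_force"],np.degrees(R.from_quat(o["ee_rot"]).as_euler('ZYX')))
E
python3 -m crank '[[-0.2,[0,0,0],[0,0,0.06]],[-0.2,[0,0,0],[0,0,0.06]],[-0.2,[0,0,0],[0,0,0.04]],[-0.2,[0,0,0],[0,0,0]],[-0.2,[0,0,0],[0,0,0]]]'
python3 - <<'E'
from h import *
o=manip.get_obs();print(o["torque"],o["joint_pos"][6],o["position"],o["ft_force"],np.degrees(R.from_quat(o["ee_rot"]).as_euler('ZYX')))
cv2.imwrite("pics/w5.png",manip.camera("wrist")[180:])
E
```

```text
clock: 4.85
position: [0.5116, 0.0366, 0.1339]
ee_rot: [0.713, 0.701, 0.002, 0.001]
ft_force: [0.3, 2.0, 6.2]
grip_width: 0.501
[ 0.43823475 -0.15268122  0.94551956] -0.07174102282342376 [0.51163909 0.03664197 0.13394168] [0.2509793  2.02115619 6.21945701] [ 8.90040149e+01 -7.48094260e-02  1.79815448e+02]
clock: 5.35
position: [0.5117, 0.0365, 0.1338]
ee_rot: [0.756, 0.655, 0.002, 0.001]
ft_force: [3.4, 2.7, 6.7]
grip_width: 0.5
[ 0.53277565 -0.7217973   0.68190631] -0.19358685229543982 [0.51174155 0.03648199 0.13379035] [3.42610101 2.69936991 6.68927133] [ 8.17909560e+01 -1.00961732e-01  1.79817721e+02]
```

View pics/w5.png

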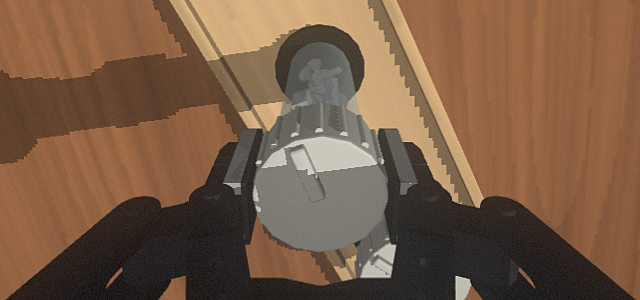

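The moment jumped to 0.95 N m. The rib has since slipped about 10° against the jaws, its tip moving from (305,145) to (293,148) in the crop, so the cap is on its stop. Releasing and rising.

```bash
python3 -m crank '[[1,[0,0,0],[0,0,0]],[1,[0,0,0],[0,0,0]],[1,[0,0,0],[0,0,0]],[1,[0,0,0],[0,0,0]],[1,[0,0,0],[0,0,0]]]'
python3 -m crank '[[1,[0,0,-0.2],[0,0,0]],[1,[0,0,-0.4],[0,0,0]],[1,[0,0,-0.4],[0,0,0]],[1,[0,0,-0.4],[0,0,0]],[1,[0,0,-0.2],[0,0,0]]]'
python3 - <<'E'
from h import *
o=manip.get_obs();print(o["position"],o["ft_force"])
im=manip.camera("wrist");cv2.imwrite("pics/w6.png",im)
cv2.imwrite("pics/w6z.png",cv2.resize(im[160:310,250:370],None,fx=4,fy=4))
s=manip.camera("scene");cv2.imwrite("pics/s6.png",s)
E
```

```text
clock: 5.9
position: [0.5102, 0.0355, 0.1324]
ee_rot: [0.757, 0.654, -0.0, -0.0]
ft_force: [-1.4, -0.0, 0.1]
grip_width: 0.996
clock: 6.4
position: [0.5111, 0.0356, 0.2632]
ee_rot: [0.757, 0.654, 0.001, 0.001]
ft_force: [0.3, 0.2, 0.1]
grip_width: 0.999
[0.51108638 0.03555551 0.26321845] [0.27928728 0.17039277 0.12061279]
```

View pics/w6.png

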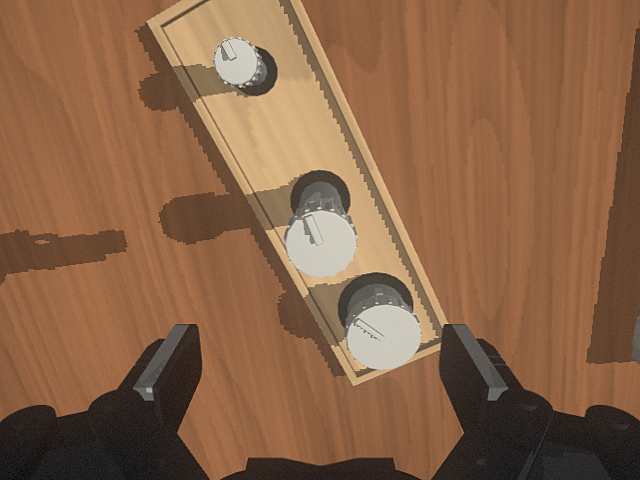

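View pics/w6z.png

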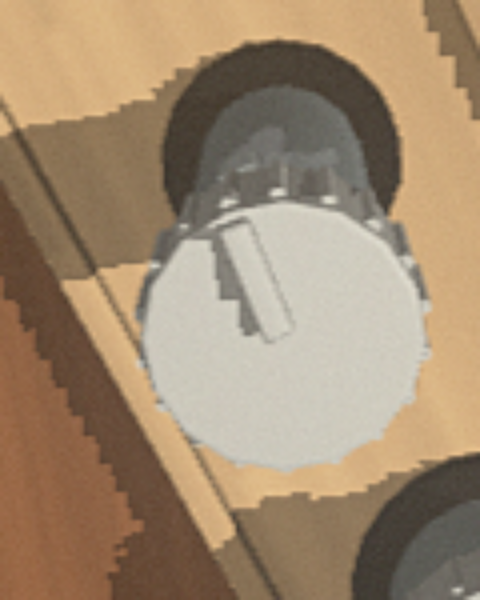

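View pics/s6.png

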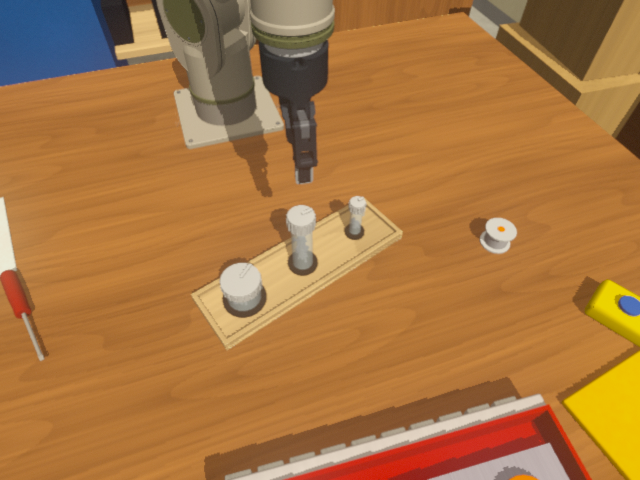

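Tall cap is free and its rib has turned clockwise: now tip (305,216), hub (320,243) in the wrist view. The other ribs look unchanged in scene. I'll back off sideways to see whether the lug is under the rib, and measure all three ribs.

```bash
python3 -m crank '[[1,[0.3,0,0],[0,0,0]],[1,[0.4,0,0.1],[0,0,0]],[1,[0.4,0,0.2],[0,0,0]],[1,[0.3,0,0.2],[0,0,0]],[1,[0.1,0,0.1],[0,0,0]]]'
python3 - <<'E'
from h import *
o=manip.get_obs();print(o["position"],o["ft_force"])
im=manip.camera("wrist");cv2.imwrite("pics/w7.png",im)
t=manip.camera("top");cv2.imwrite("pics/top7.png",t)
a=cv2.imread("pics/scene0.png")[190:340,180:410];b=cv2.imread("pics/s6.png")[190:340,180:410]
cv2.imwrite("pics/cmp.png",cv2.resize(np.vstack([a,b]),None,fx=2,fy=2,interpolation=2))
d=plane("wrist",(305.5,216),.146,o)
E
```

```text
clock: 7.0
position: [0.5266, 0.1569, 0.2099]
ee_rot: [0.756, 0.655, -0.002, -0.001]
ft_force: [-0.5, -0.0, 0.1]
grip_width: 0.997
[0.52657747 0.15693742 0.20985372] [-0.52405373 -0.04208784  0.06903117]
```

View pics/w7.png

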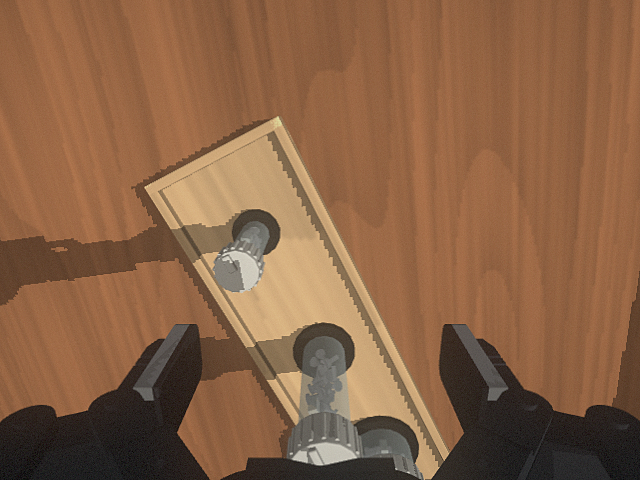

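View pics/cmp.png

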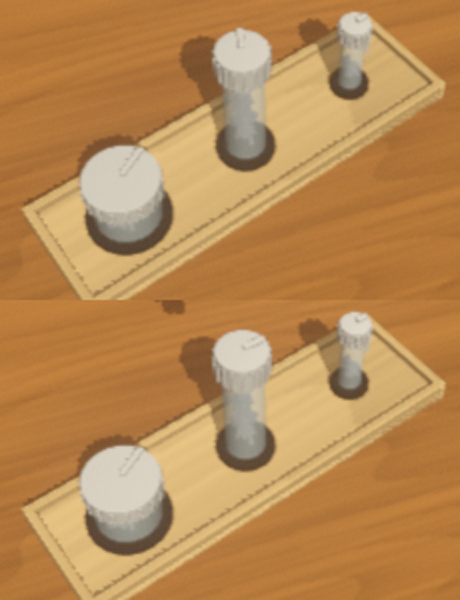

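View pics/top7.png

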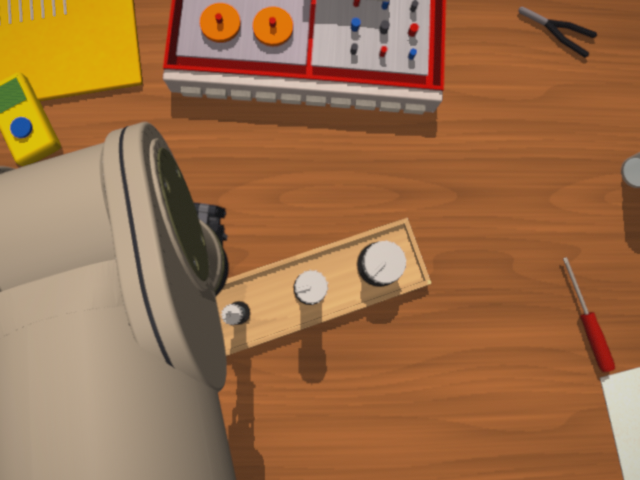

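```bash
python3 - <<'E'
from h import *
im=cv2.imread("pics/w7.png");cv2.imwrite("pics/w7z.png",cv2.resize(im[330:480,260:400],None,fx=4,fy=4))
# rib heading after (w6 pose)
o=dict(position=[0.51108638,0.03555551,0.26321845],ee_rot=[.757,.654,.001,.001])
T=plane("wrist",(310,216),.146,o);A=plane("wrist",(320.5,243.5),.146,o);d=T-A;print(np.degrees(np.arctan2(d[1],d[0])),np.linalg.norm(d))
E
```

```text
101.6483396704752 0.01801565256168441
```

View pics/w7z.png

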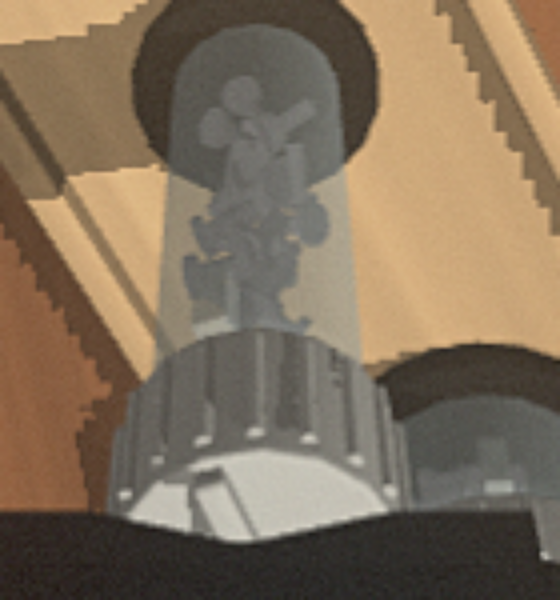

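The lug shows at (212,325) just under the cap's rim, directly in line with the rib's outer end at (210,478). The cap is home. Handing in.

```bash
python3 - <<'E'
from h import *
o=manip.get_obs();print(o["ft_force"],o["clock"]);print(manip.hand_in())
E
```

```text
[ 0.11887912  0.41014956 -0.00060539] 7.1
the job is handed in; nothing more can be done
None
```

I screwed the tall jar's cap (the middle jar) clockwise onto its stop, let go of it and moved the gripper clear. I handed the job in at 7.1 s.

- **At the stop:** the wrist moment jumped to about 0.95 N m, and the pads then slipped about 10° on the cap.
- **Rib position:** the rib's heading went from about 172° to 102°, a turn of about 1.2 rad. In the last wrist picture the rib stands over the lug.
- **Other caps:** by eye in the scene pictures before and after, the slim jar's and pot's ribs look unchanged. I did not measure how far their rib ends moved.
- **Contact:** the measured force was near zero at hand-in, with the gripper open and clear.
- **Disagreement:** the wrist and fixed cameras differed by about 4 mm on the cap's centre. I aimed between the two, and the jaws settled at the fixed-camera position with sideways forces under 5 N.

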